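Lock up the dispensary medicine box

ROBOT

A 7-joint arm with a two-finger parallel gripper is mounted at the origin on the work surface. World frame = base frame: x ahead of the robot, y to its left, z up, the work surface at z = 0. Lengths are in m, angles in rad, forces in N, time in s.
With the tool pointing down it reaches from about 0.425 to 0.925 m from the base axis. Payload 6.8 kg.
Tool frame: the origin (TCP) lies on the front face of the gripper's body, between the roots of the fingers; the fingertips stand 73 mm ahead of it and the grasp point (between the pads) lies 54 mm ahead of it (env.nose_length is the distance from the TCP to the fingertips, in m); z points along the fingers, y is the line along which they close (so a half turn about z gives the same grasp; the last joint's range is limited). The gripper opens to 85 mm and grips with 20 to 120 N. Pads are 22 mm wide; open, the fingers measure 114 mm over their backs; the gripper's body (76 mm by 85 mm) begins 54 mm behind the grasp point. The pads swing forward as they close: fully open they stand 13 mm farther back than shut.
Start: joints at [-1.302, 0.477, 0.022, 1.555, -0.011, 1.109, -0.083], TCP at [0.248, 0.628, 0.304] pointing down, gripper open.
Joint ranges: [-2.96, 2.96], [-0.34, 2.1], [-1.41, 1.46], [0.24, 2.44], [-1.37, 4.51], [0.17, 1.92], [-2.96, 2.96]. Speed limits (rad/s): [2.39, 2.39, 3.14, 3.14, 3.14, 3.14, 3.14].

INTERFACE

Orientations are given as a unit quaternion [w, x, y, z].
In Python, from cell import env, kin, camera, calibration, job gives the robot as it stands. The module is installed in compiled form; this text tells all that it offers. Calls block until the motion is done:
- env.reach(position, orientation): joint-space move of the TCP to a pose.
- env.movel(position, velocity=0.15, rot=None, stop_force=None): straight line of the TCP; rot=None keeps the orientation; velocity is the mean speed in m/s. With stop_force (N) it stops when the force on the tool has changed by that much, and returns True; else False.
- env.goto_joints(angles): joint-space move.
- env.grip(opening, f_grip=None): finger opening in m; f_grip is the grip in N (None keeps the last); returns when the fingers have stopped.
- env.dwell(seconds).
- kin.inverse_kinematics(position, orientation): joint angles nearest the present ones, or None.
- env.get_state(): the state.
- camera(name): name is "side" or "top"; returns (picture, depth): 384x512x3 uint8, blue, green, red; 384x512 float32, m along the optical axis (not along the pixel's ray), 0 where there is no reading.
- calibration(name): a dict with "fx", "fy", "cx", "cy" (pixels), "rvec" (rotation vector, rad) and "tvec" (3), from world to camera coordinates, as OpenCV has them. Camera axes: x right, y down, z forward; pixel columns grow to the right and rows downward; lengths in m; the calibration is good to about 2 mm. A picture is of the moment at which its call begins. calibration takes no time and is no camera call.
A pose or a line that the arm cannot do raises env.PlanningError and nothing moves.
- job.job_done(): hands the job in; it is judged then, once.
The state is a dict: "time": time; "qpos": joint angles; "joint_velocities": joint speeds; "joint_torque": joint torques, N m; "tcp_pos": TCP position; "orientation": TCP orientation; "force": force on the tool from outside, world axes, zero at the start; "torque": the same for the moment, N m; "opening": finger opening in m; "gripper_force": force on a finger pad.
Only numpy, scipy, OpenCV 4.12 (cv2) and the standard library are available. Lean on these libraries where they do the work, as an engineer would, in place of code of your own. Each camera call takes 0.05 s, during which the arm holds its last target. There are 200 camera calls.

TASK

Lock up the white medicine box: first lift the hanging caddy up and off the box's end wall and stand it upright in the steel tray, setting it down rather than dropping it. Then slide the box's cover fully shut, and slide the steel bolt fully home through the keeper on the cover. Leave the bottles, jars and cartons where they stand.

Things in the scene. Friction and masses are not known exactly. Their poses are not given: they have to be found in the camera images.
- lockbox: White steel medicine box, fixed; origin on the counter. Spans x -170 to 120, y -200 to 200 mm; flat deck at z 100. Opening in the deck: x -20 to 100, y 0 to 190 mm; its end wall at y 190 to 200 (top z 100) carries the caddy. The cover slides along y over the deck between low rails (top z 109); the bolt lies along x on the deck at y 100, on the cover's -x side.
- cover (a joint): How far the aluminium cover is open, m: 0 fully shut over the opening, to 0.170; opens along the box's -y and stays where left (about 4 N to slide). Plate 136 (x) x 199 (y) x 6 mm, top at z 107 mm. Cannot shut while the caddy hangs there.
- cover_pull (a point): Middle of the top edge of the cover's upright aluminium pull plate: 70 mm wide along the box's x, 8 mm thick along y, 35 mm high above the cover, top at z 142 mm. Moves with the cover. Push its -y face towards the box's +y to shut the cover.
- keeper (a point): Mouth of the steel keeper (a small bridge) on the cover, at the bolt axis's height (z 118 mm). Passage along the box's x, 23 mm wide, 16 mm long, top at z 136 mm. It lines up with the bolt (3.5 mm play each side) only when the cover is shut. Moves with the cover.
- bolt (a joint): How far the bolt is shot, m: 0 drawn back, 0.040 fully home through the keeper; grows along the box's +x, stays where left (about 3 N to slide). The keeper's cheeks block the rod if the cover is not shut.
- bolt_knob (a point): Centre of the top of the bolt's upright round steel knob: 16 mm diameter, top z 164 mm, on a rod 16 mm in diameter, 130 mm long (axis z 118 mm). It runs between two guides, 36 mm wide along y, top z 132 mm: one 8 mm behind its rear face when drawn back, one just ahead of it when home. Push the knob along the box's +x.
- caddy: Grey plastic caddy, cup 70 (x) x 60 (y) x 70 mm high, 0.18 kg; origin at the foot's centre, z up. Hook on its +y side: strap at z 75 to 80 reaching to y 53, lip hanging outside down to z 50. Hung on the box's end wall with the box's yaw, foot at z 25; must rise over 30 mm to come free. Grip bar along x above the cup: 70 mm long, 12 mm thick and high, centre 115 mm above the foot.
- caddy_bar (a point): Centre of the caddy's grip bar (bar along the caddy's x).
- tray: Shallow stainless tray fixed to the counter, 240 (x) x 170 (y) x 22 mm high, walls and floor 4 to 5 mm; origin under its centre. A small jar stands at its -x end; the caddy goes in the free +x part.
- deck_bottle: White jar, 44 mm diameter, 75 mm high, on the box's deck; leave it. Origin under its centre.
- tray_jar: Amber jar, 42 mm diameter, 45 mm high, in the tray; leave it. Origin under its centre.
- tall_bottle: White bottle, 60 mm diameter, 130 mm high, beyond the tray; leave it. Origin under its centre.
- carton_deck: Pale carton 60 x 90 x 30 mm on the box's deck; leave it. Origin under its centre.
- carton_side: White carton 120 x 70 x 50 mm right of the box; leave it. Origin under its centre.
- amber_bottle: Amber bottle, 52 mm diameter, 110 mm high, right of the box; leave it. Origin under its centre.
Mind the look-alikes: they are no part of the job. What is shaped like the caddy but blue is not meant.

How it is judged:
On the way, in this order (a step that is already met when the one before it is completed fails the run):
1. the caddy stands upright in the tray, let go (x of caddy in the frame of tray between -0.12 and 0.12 m and y of caddy in the frame of tray between -0.085 and 0.085 m and z of caddy in the frame of tray below 0.012 m and angle between caddy's own z axis and vertical below 0.12 rad and linear speed of caddy below 0.05 m/s and contact force between the fingers and caddy below 0.2 N), for 0.2 s.
2. the cover is fully shut (within 5 mm) (value of joint cover below 0.005 m), for 0.2 s.
3. the bolt is fully home (within 4 mm) (value of joint cover below 0.005 m and value of joint bolt above 0.036 m), for 0.2 s.
At the end, for the whole second after the job is handed in: The caddy stands upright (tilt under 0.12 rad) on the floor of the tray, its origin within the tray's outline, at rest and let go; the cover is shut to within 5 mm and the bolt is shot to within 4 mm of its full 40 mm travel (all of step 1 and all of step 3); the robot touches nothing.
It fails at once if the caddy is dropped (falls faster than 0.75 m/s, some 30 mm, out of the fingers) (contact force between the fingers and caddy below 0.2 N and linear speed of caddy above 0.75 m/s).
It fails at once if a bottle, jar or carton is moved by more than 30 mm (distance of any of deck_bottle, tray_jar, tall_bottle, carton_deck, carton_side, amber_bottle from where it was at the start of the episode above 0.03 m).
It also fails if it takes over 64 s, if anything falls off the work surface, if the arm or the gripper's body presses on something with over 40 N, if the wrist force passes 120 N, or if a joint passes its speed limit or range.

## Working session

There is one attempt and no reset: what is moved stays moved. The work goes in short steps, each a Python script; the robot and the scene stay as the last script left them, time stands still between calls to the robot, and variables do not carry over. Pictures are saved under pics/ and viewed, at most 10 in all, crops included, and the job is handed in when it is done.

```bash
mkdir -p pics
cat > h.py <<'E'
import numpy as np, cv2
from cell import env, kin, camera, calibration, job
def cal(n):
    c=calibration(n); R=cv2.Rodrigues(np.array(c["rvec"],float))[0]; return c,R,np.array(c["tvec"],float).ravel()
def ray(n,u,v,z):
    c,R,t=cal(n); d=R.T@np.array([(u-c["cx"])/c["fx"],(v-c["cy"])/c["fy"],1]); o=-R.T@t
    return o+d*(z-o[2])/d[2]
def cloud(n,dep):
    c,R,t=cal(n); v,u=np.mgrid[:dep.shape[0],:dep.shape[1]]
    p=np.stack([(u-c["cx"])/c["fx"]*dep,(v-c["cy"])/c["fy"]*dep,dep],-1)
    return (p-t)@R
def proj(n,p):
    c,R,t=cal(n); q=R@np.array(p)+t; return q[0]/q[2]*c["fx"]+c["cx"],q[1]/q[2]*c["fy"]+c["cy"]
def down(yaw): # tool z down, tool y along world angle yaw
    from scipy.spatial.transform import Rotation as Ro
    y=np.array([np.cos(yaw),np.sin(yaw),0]); z=np.array([0,0,-1.]); x=np.cross(y,z)
    q=Ro.from_matrix(np.stack([x,y,z],1)).as_quat(); return np.r_[q[3],q[:3]]
E
python3 - <<'E'
from h import *
for n in("top","side"):
    p,d=camera(n); cv2.imwrite(f"pics/{n}0.png",cv2.resize(p,(800,600))); np.savez(f"{n}0.npz",p=p,d=d)
    c,R,t=cal(n); print(n,-R.T@t,c["fx"],(d>0).mean(),R.round(2).tolist())
E
```

```text
top [ 0.24536373 -0.02652696  1.69550468] 479.32428714144163 0.9964345296223959 [[0.03, -1.0, -0.0], [-0.98, -0.03, -0.17], [0.17, 0.01, -0.99]]
side [0.41992718 0.93000599 1.00572527] 436.29350113865735 0.9959869384765625 [[-1.0, -0.08, -0.01], [-0.05, 0.67, -0.74], [0.07, -0.74, -0.67]]
```

View pics/top0.png

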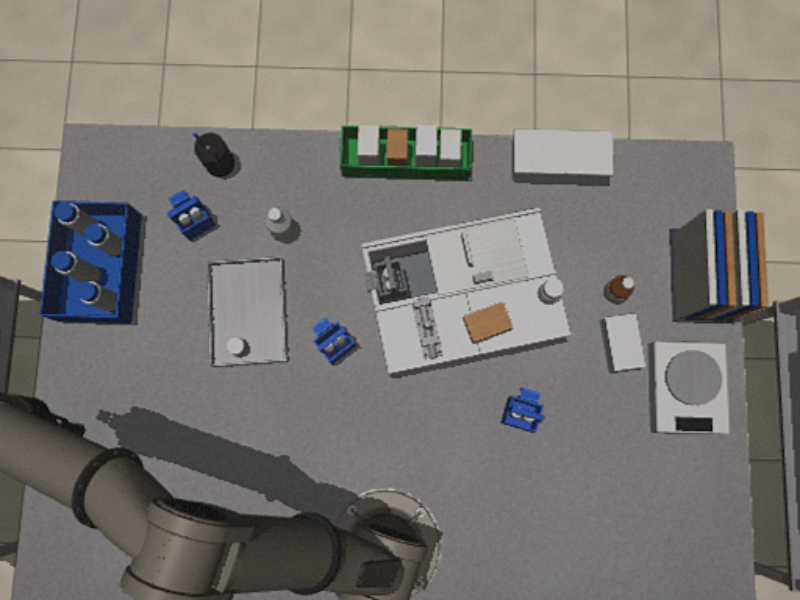

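View pics/side0.png

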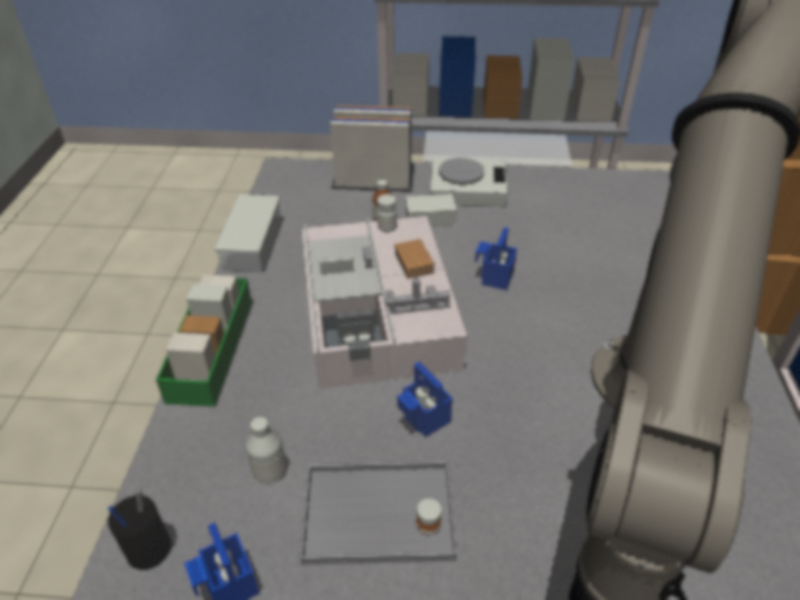

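The grey caddy hangs on the box's end wall at top px (388,278). The look-alikes are blue caddies at (190,215), (333,340) and (523,410), and I reject them on colour. The tray is at (248,312), with a jar at (237,347) on its near end. The bolt knob is near (428,328), the pull near (467,248) and the keeper near (483,277).

Run:
```python
from h import *
f=np.load("top0.npz"); p=f["p"]; d=f["d"]; C=cloud("top",d)
hsv=cv2.cvtColor(p,cv2.COLOR_BGR2HSV)
def rect(m,k,name):
    q=C[m]; g=np.zeros((1500,2000),np.uint8)  # 1mm grid, x+0.2, y+1
    ix=((q[:,0]+.3)*1000).astype(int); iy=((q[:,1]+1)*1000).astype(int)
    ok=(ix>=0)&(ix<1500)&(iy>=0)&(iy<2000); g[ix[ok],iy[ok]]=255
    g=cv2.morphologyEx(g,cv2.MORPH_CLOSE,np.ones((9,9)));
    g=cv2.morphologyEx(g,cv2.MORPH_OPEN,np.ones((k,k)))
    cs,_=cv2.findContours(g,cv2.RETR_EXTERNAL,cv2.CHAIN_APPROX_NONE)
    for c in sorted(cs,key=cv2.contourArea)[-1:]:
        r=cv2.minAreaRect(c); print(name,"xy",r[0][1]/1000-.3,r[0][0]/1000-1,r[1],r[2])
        print((cv2.boxPoints(r)[:,::-1]/1000-[.3,1]).round(4).tolist())
z=C[...,2]; v,u=np.mgrid[:384,:512]
box=(u>225)&(u<370)&(v>128)&(v<245)
rect(box&(z>.09)&(z<.112),5,"box")
rect(box&(z>.09)&(z<.112),25,"box25")
tr=(u>125)&(u<192)&(v>155)&(v<242)
print("tray z",np.percentile(z[tr],[5,25,50,75,95]).round(4))
rect(tr&(z>.012)&(z<.03),1,"trayrim"); rect(tr&(z>.0025)&(z<.06),5,"tray")
# bright rim etc.
jar=tr&(z>.035)&(z<.06); print("jar",C[jar].mean(0),jar.sum())
tall=(u>165)&(u<192)&(v>125)&(v<158)&(z>.1); print("tall",C[tall].mean(0),C[tall].max(0),tall.sum())
b=(u>228)&(u<275)&(v>160)&(v<200)&(z>.125)&(z<.16);print("bar",C[b].mean(0),b.sum(),np.ptp(C[b],0)); rect(b,1,"bar")
kn=(u>260)&(u<285)&(v>185)&(v<235)&(z>.145);print("knob",C[kn].mean(0),kn.sum(),C[kn].max(0))
bl=(hsv[...,0]>100)&(hsv[...,0]<130)&(hsv[...,1]>150)&(u>190)&(u<235)&(v>190)&(v<240); print("blue",C[bl].min(0),C[bl].max(0))
pu=(u>290)&(u<310)&(v>140)&(v<175)&(z>.125)&(z<.15);print("pull",C[pu].mean(0),pu.sum())
ke=(u>300)&(u<318)&(v>170)&(v<185)&(z>.122)&(z<.15);print("keeper",C[ke].mean(0),ke.sum())
cv2.imwrite("pics/crop.png",cv2.resize(p[130:245,190:360],None,fx=4.7,fy=4.7,interpolation=cv2.INTER_CUBIC))
```

```text
box xy 0.5560206298828125 -0.15788006591796877 (292.1833190917969, 400.2564697265625) 76.38319396972656
[[0.4612, -0.3868], [0.3669, 0.0022], [0.6509, 0.071], [0.7451, -0.318]]
box25 xy 0.56809228515625 -0.21011468505859376 (290.99188232421875, 293.1082763671875) 76.39945983886719
[[0.4611, -0.3868], [0.3922, -0.1019], [0.675, -0.0335], [0.744, -0.3183]]
tray z [-0.0031  0.0016  0.0049  0.0087  0.023 ]
trayrim xy 0.4259152221679688 0.25246850585937497 (60.38554000854492, 127.62442016601562) 32.2109260559082
[[0.4638, 0.1929], [0.3558, 0.2609], [0.388, 0.312], [0.496, 0.244]]
tray xy 0.5109565429687499 0.32875927734375 (310.8949279785156, 233.65956115722656) 87.44710540771484
[[0.3609, 0.2051], [0.3505, 0.4385], [0.661, 0.4524], [0.6715, 0.219]]
jar [0.42317004 0.34306398 0.05078066] 101
tall [0.67309578 0.24144653 0.21263463] [0.71665512 0.27801309 1.69550468] 104
bar [ 0.55050271 -0.02400948  0.14057152] 142 [0.11352874 0.09548465 0.03028188]
bar xy 0.576970703125 0.005117736816406149 (69.85025787353516, 12.369317054748535) 75.96376037597656
[[0.5446, -0.0094], [0.5416, 0.0026], [0.6094, 0.0196], [0.6124, 0.0076]]
knob [ 0.44120963 -0.06931624  0.3483417 ] 25 [ 0.47605283 -0.02652696  1.69550468]
blue [ 0.24536373 -0.02652696 -0.00372963] [0.48727914 0.16939648 1.69550468]
pull [ 0.63464616 -0.15768752  0.14040268] 68
keeper [ 0.57666286 -0.19171168  0.13643164] 64
```

View pics/crop.png

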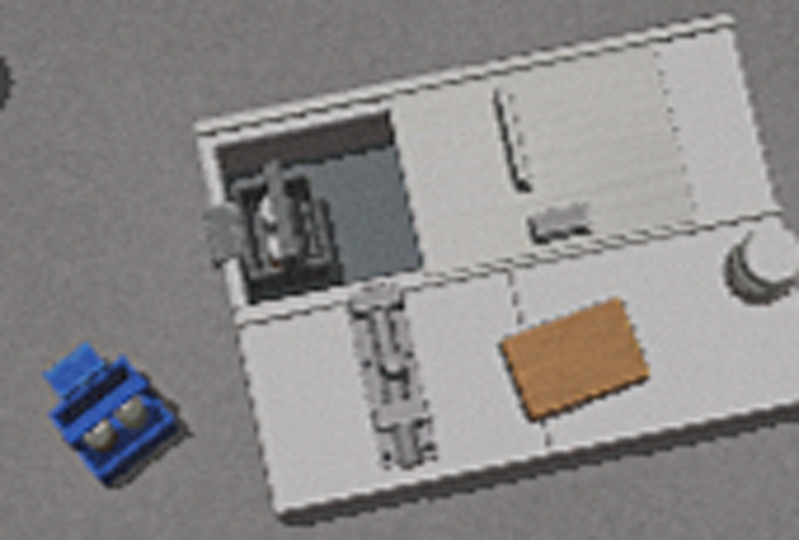

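The crop confirms it: the grey caddy hangs on the left end wall, bar at about (275,215) in the crop. The blue one at (115,420) stands on the counter. The depth fit of the bar gives 70 x 12 mm, which matches the description, so I'll move.

```bash
cat >> h.py <<'E'
YAW=np.deg2rad(13.7); O=np.array([.5806,-.1517])
ex=np.array([np.cos(YAW),np.sin(YAW)]); ey=np.array([-ex[1],ex[0]])
def B(x,y): return O+ex*x+ey*y
E
python3 - <<'E'
from h import *
f=np.load("top0.npz"); C=cloud("top",f["d"]); d=f["d"]; v,u=np.mgrid[:384,:512]; z=C[...,2]
print("tray",[ray("top",a*.64,b*.64,.022).round(3).tolist() for a,b in((209,262),(283,259),(288,361),(212,366))])
ok=d>0
for n,m in dict(tall=(u>165)&(u<192)&(v>125)&(v<158)&(z>.1),knob=(u>260)&(u<285)&(v>185)&(v<235)&(z>.145),pull=(u>290)&(u<310)&(v>140)&(v<175)&(z>.13)&(z<.15),keeper=(u>300)&(u<318)&(v>170)&(v<185)&(z>.128)&(z<.15)).items():
    q=C[m&ok]; print(n,q.mean(0).round(4),len(q),"box:",((q[:,:2]-O)@ex).mean().round(4),((q[:,:2]-O)@ey).mean().round(4))
bar=np.array([.577,.0053])
best=None
for y in(YAW+np.pi/2,YAW-np.pi/2):
    q=kin.inverse_kinematics([*bar,.30],down(y)); print(y,None if q is None else np.round(q,2))
    if q is not None and(best is None or abs(q[6])<abs(best[1][6])): best=(y,q)
env.grip(.05); env.reach([*bar,.27],down(best[0]))
print(env.movel([*bar,.195],.08,stop_force=8)); env.grip(0.0,40)
s=env.get_state(); print(best[0],s["time"],s["tcp_pos"],s["opening"],s["gripper_force"],s["force"])
E
```

```text
tray [[0.615, 0.421, 0.022], [0.627, 0.252, 0.022], [0.394, 0.228, 0.022], [0.378, 0.397, 0.022]]
tall [0.6993 0.2579 0.1218] 98 box: 0.2123 0.3698
knob [ 0.4679 -0.0752  0.1646] 22 box: -0.0913 0.1011
pull [ 0.6362 -0.1576  0.1416] 62 box: 0.0527 -0.0189
keeper [ 0.5771 -0.1915  0.1371] 60 box: -0.0129 -0.0379
1.8099064343181197 [-0.42  0.33  0.39  1.82 -0.15  1.02  1.83]
-1.3316862192716734 [-0.73  0.4   0.8   1.84 -0.34  1.04 -1.12]
False
-1.3316862192716734 4.5583 [0.57723076 0.00531135 0.19539355] 0.011073029227798873 41.51603043079376 [-0.39891646  0.32561112  3.45647253]
```

Run:
```python
from h import *
b=[.5772,.0053]; t=[.5545,.318]
env.movel([*b,.34],.12)
s=env.get_state(); print(s["opening"],s["gripper_force"],s["force"])
env.movel([*t,.34],.18); env.movel([*t,.20],.12)
print(env.movel([*t,.170],.03,stop_force=4))
s=env.get_state(); print(s["time"],s["tcp_pos"],s["opening"],s["force"])
p,d=camera("side"); cv2.imwrite("pics/side1.png",cv2.resize(p,(800,600)))
```

```text
0.01101775789571793 40.8496356010437 [ 0.24040395  0.36951532 -1.60844564]
True
9.9 [0.5541312  0.31859053 0.17533772] 0.010909482208181814 [-0.19331796  1.02110447  5.24583465]
```

View pics/side1.png

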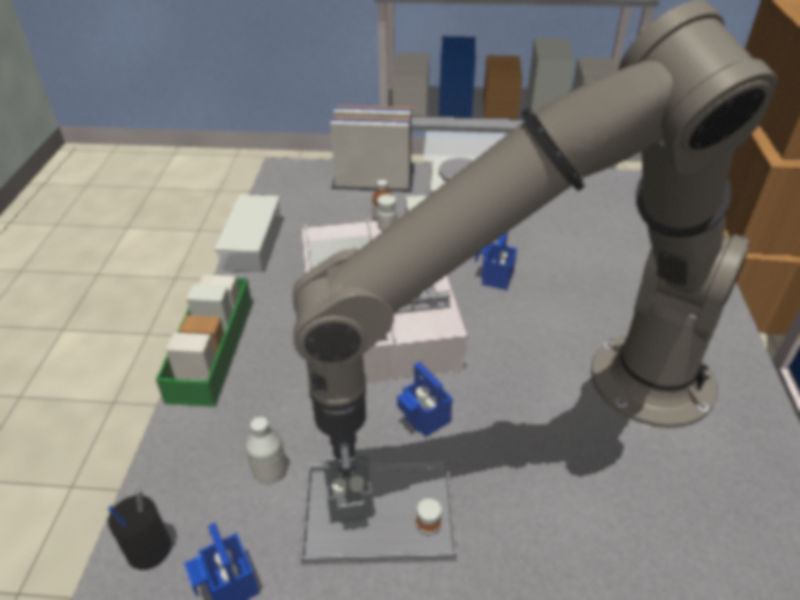

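The caddy stands in the tray at px (348,490), and the height matches the floor (0.1753). I'll release it, then push the cover shut.

Run:
```python
from h import *
env.grip(.045); env.dwell(.2)
s=env.get_state(); p=s["tcp_pos"]; env.movel([p[0],p[1],.31],.12); env.dwell(.2)
im,d=camera("side"); cv2.imwrite("pics/side2.png",cv2.resize(im[200:384,100:350],None,fx=3,fy=3))
env.grip(0.0,30)
o=down(YAW-np.pi/2)
env.reach([*B(.045,-.065),.27],o)
print(env.movel([*B(.045,-.065),.190],.1,stop_force=8), env.get_state()["time"])
r=env.movel([*B(.045,.112),.190],.06,stop_force=15)
s=env.get_state(); q=s["tcp_pos"][:2]-O; print(r,s["time"],q@ex,q@ey,s["force"])
```

```text
False 15.475
True 18.0 0.04492723892637407 0.1030882488001255 [ 0.34109462 -1.19665409  0.89411455]
```

View pics/side2.png

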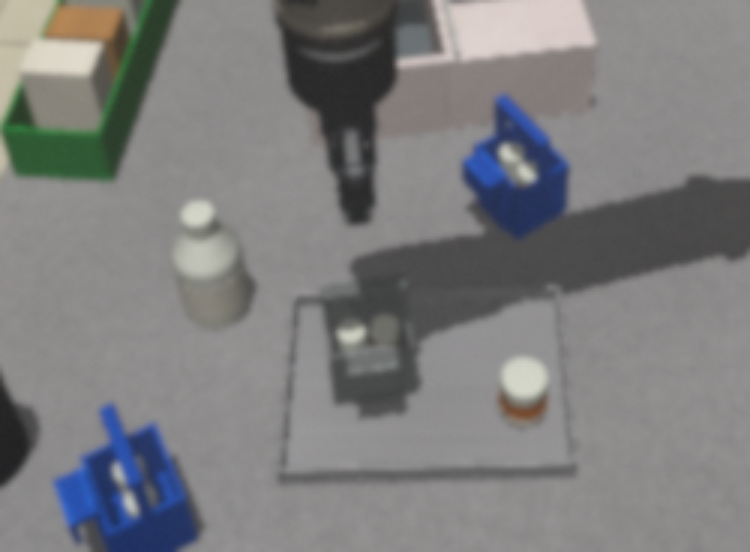

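The caddy stands upright in the tray at about (370,350), let go. The cover push stopped where I expected the end stop. I'll retreat, check and set up at the bolt.

Run:
```python
from h import *
o=down(YAW-np.pi/2)
env.movel([*B(.045,.085),.190],.1); env.movel([*B(.045,.085),.29],.15)
env.reach([*B(-.13,.1),.27],o)
for n in("side","top"):
    im,d=camera(n); C=cloud(n,d); q=C[(d>0)]; r=q[:,:2]-O; x=r@ex; y=r@ey; z=q[:,2]
    for nm,m in dict(pull=(x>-.02)&(x<.1)&(y>0)&(y<.16)&(z>.138)&(z<.146),keep=(x>-.03)&(x<.005)&(y>.05)&(y<.15)&(z>.128)&(z<.14)).items():
        print(n,nm,m.sum(),x[m].mean(),y[m].mean(),z[m].mean())
    m=(abs(q[:,0]-.554)<.05)&(abs(q[:,1]-.3186)<.06)&(z>.108)&(z<.14); print(n,"bar",m.sum(),q[m].mean(0).round(4),np.ptp(q[m],0).round(3))
    cv2.imwrite(f"pics/{n}3.png",cv2.resize(im,(800,600)))
print(env.get_state()["time"])
```

```text
side pull 69 0.045598658618168794 0.12143664799186943 0.14126477426284983
side keep 58 -0.01435810802874907 0.10612943548765201 0.13549513217677506
side bar 196 [0.5515 0.3226 0.1229] [0.069 0.029 0.022]
top pull 37 0.03670854649384822 0.11920248682182148 0.14170057990736826
top keep 16 -0.011978641673911779 0.11332403273996008 0.13638641029183535
top bar 85 [0.5532 0.3177 0.1256] [0.067 0.025 0.026]
19.9833
```

View pics/side3.png

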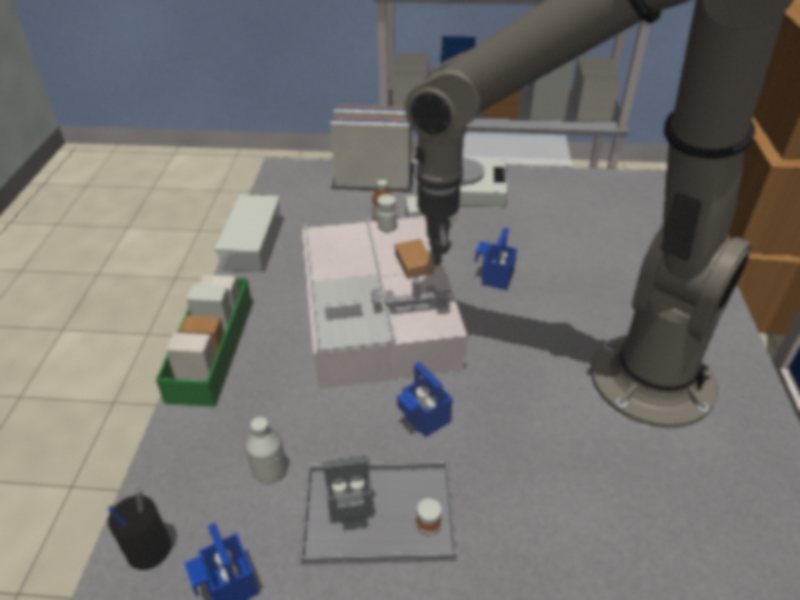

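The cover covers the opening at (345,312), with the keeper at (378,297) in line with the bolt. The caddy is upright in the tray at (350,490). Next I push the bolt home.

Run:
```python
from h import *
print(env.movel([*B(-.13,.1),.214],.1,stop_force=6))
r=env.movel([*B(-.055,.1),.214],.04,stop_force=15)
s=env.get_state(); q=s["tcp_pos"][:2]-O; print(r,s["time"],q@ex,q@ey,s["force"])
env.movel([*B(-.13,.1),.214],.12); env.movel([*B(-.14,.1),.33],.15)
env.reach([*B(-.16,.3),.33],s["orientation"])
for n in("side","top"):
    im,d=camera(n); C=cloud(n,d); q=C[(d>0)]; r=q[:,:2]-O; x=r@ex; y=r@ey; z=q[:,2]
    for nm,m in dict(knob=(x>-.11)&(x<-.02)&(y>.07)&(y<.13)&(z>.155)&(z<.17),pull=(x>-.02)&(x<.1)&(y>0)&(y<.16)&(z>.138)&(z<.146),keep=(x>-.03)&(x<.005)&(y>.05)&(y<.15)&(z>.132)&(z<.14)).items():
        print(n,nm,m.sum(),x[m].mean(),y[m].mean(),z[m].mean())
    if n=="top": cv2.imwrite("pics/top4.png",cv2.resize(im[120:260,120:380],None,fx=3,fy=3))
print(env.get_state()["time"])
```

```text
False
True 21.95 -0.07786489908681785 0.10015123361704009 [-0.41515139  0.39170093 -0.0113535 ]
side knob 23 -0.059969964900829544 0.10533256946527078 0.16229559844985475
side pull 74 0.04214111039763608 0.12091713874283373 0.14131087368455525
side keep 49 -0.014195422240463954 0.10471512617103353 0.13646774365485342
top knob 15 -0.05828373677614326 0.10093650740703541 0.1652241394825659
top pull 63 0.0238056804979029 0.11142756897618218 0.14189621620423992
top keep 39 -0.012501494259472591 0.10104335417907113 0.1367037694919051
24.3667
```

View pics/top4.png

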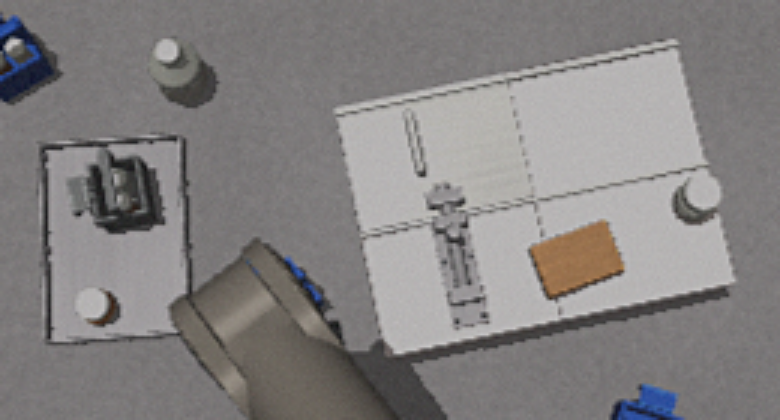

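The caddy, shut cover and keeper at (445,195) are all as wanted, but the knob's position suggests about 33 to 37 mm of travel. I'll compare with the start image and push again more firmly.

```bash
cat > m.py <<'E'
from h import *
def knob(n,d):
    C=cloud(n,d); q=C[(d>0)]; r=q[:,:2]-O; x=r@ex; y=r@ey; z=q[:,2]
    m=(x>-.12)&(x<-.02)&(y>.07)&(y<.13)&(z>.155)&(z<.17); print(n,m.sum(),x[m].mean().round(4),x[m].min().round(4),x[m].max().round(4))
E
python3 - <<'E'
from m import *
for n in("top","side"): knob(n,np.load(n+"0.npz")["d"])
o=down(YAW-np.pi/2)
env.reach([*B(-.14,.1),.29],o); env.movel([*B(-.115,.1),.214],.12)
r=env.movel([*B(-.045,.1),.214],.04,stop_force=30)
s=env.get_state(); q=s["tcp_pos"][:2]-O; print(r,s["time"],q@ex,q@ey,s["force"])
env.movel([*B(-.13,.1),.214],.12); env.movel([*B(-.14,.1),.33],.15)
env.reach([*B(-.16,.3),.33],s["orientation"])
for n in("top","side"): knob(n,camera(n)[1])
print(env.get_state()["time"])
E
```

```text
top 18 -0.0907 -0.0977 -0.0835
side 24 -0.0915 -0.1009 -0.0848
True 27.2083 -0.0773932454524291 0.10004806307515926 [-0.02431467 -0.10315716 -0.47762003]
top 19 -0.0585 -0.0648 -0.0512
side 23 -0.0597 -0.0662 -0.0539
29.6333
```

Run:
```python
from m import *
print("nose",env.nose_length)
for n in("top","side"):
    im,d=camera(n); np.savez(n+"5.npz",p=im,d=d)
    for tag,dd in(("0",np.load(n+"0.npz")["d"]),("now",d)):
        C=cloud(n,dd); q=C[dd>0]; r=q[:,:2]-O; x=r@ex; y=r@ey; z=q[:,2]
        print(n,tag)
        for a in np.arange(-.17,.03,.005):
            m=(x>=a)&(x<a+.005)&(abs(y-.1)<.022); 
            if m.sum(): print(f"{a*1000:.0f}:{z[m].max()*1000:.0f}/{np.ptp(y[m&(z>.112)])*1000 if (m&(z>.112)).any() else 0:.0f}",end="  ")
        print()
c=proj("top",[*B(-.05,.1),.12]); s=proj("side",[*B(-.05,.1),.12])
ims=[]
for n,(u,v) in(("top",c),("side",s)):
    im=np.load(n+"5.npz")["p"]; u,v=int(u),int(v); ims.append(cv2.resize(im[v-35:v+35,u-45:u+45],(400,311),interpolation=cv2.INTER_CUBIC))
cv2.imwrite("pics/c5.png",np.hstack(ims))
```

```text
nose 0.0726
top 0
-170:108/0  -165:114/0  -160:133/14  -155:133/24  -150:130/33  -145:130/14  -140:140/13  -135:133/34  -130:141/36  -125:137/34  -120:142/34  -115:136/31  -110:129/37  -105:130/17  -100:171/24  -95:170/26  -90:171/18  -85:170/8  -80:132/34  -75:129/23  -70:133/24  -65:133/27  -60:131/16  -55:132/21  -50:136/34  -45:139/34  -40:142/34  -35:140/37  -30:129/20  -25:107/0  -20:97/0  -5:15/0  0:15/0  5:19/0  10:14/0  15:15/0  20:17/0  25:11/0  
top now
-170:107/0  -165:108/0  -160:111/0  -155:112/0  -150:115/27  -145:118/24  -140:114/17  -135:137/34  -130:141/33  -125:142/34  -120:143/33  -115:139/20  -110:133/37  -105:131/31  -100:137/18  -95:132/24  -90:133/20  -85:135/31  -80:129/28  -75:132/28  -70:141/31  -65:169/31  -60:171/22  -55:165/12  -50:139/34  -45:142/34  -40:141/34  -35:138/37  -30:135/28  -25:144/38  -20:143/37  -15:146/38  -10:145/37  -5:138/17  0:132/34  5:114/3  10:118/31  15:131/37  20:145/27  25:143/42  
side 0
-170:103/0  -165:124/0  -160:126/8  -155:129/6  -150:127/13  -145:128/14  -140:129/12  -135:133/35  -130:136/37  -125:135/40  -120:135/34  -115:129/12  -110:127/12  -105:160/14  -100:164/11  -95:168/12  -90:170/15  -85:162/24  -80:128/14  -75:127/9  -70:126/11  -65:126/12  -60:128/10  -55:128/14  -50:135/33  -45:134/37  -40:135/38  -35:127/10  -30:104/0  -25:102/0  -20:9/0  -15:8/0  
side now
-170:104/0  -165:104/0  -160:109/0  -155:111/0  -150:108/0  -145:109/0  -140:110/0  -135:134/33  -130:136/32  -125:136/35  -120:135/34  -115:129/16  -110:128/13  -105:129/6  -100:127/9  -95:131/9  -90:129/10  -85:131/12  -80:129/11  -75:128/10  -70:165/9  -65:167/16  -60:167/17  -55:167/12  -50:136/31  -45:136/33  -40:135/40  -35:127/30  -30:129/10  -25:138/35  -20:138/34  -15:138/41  -10:139/35  -5:129/6  0:129/13  5:111/0  10:113/0  15:110/0  20:110/0  25:110/0
```

View pics/c5.png

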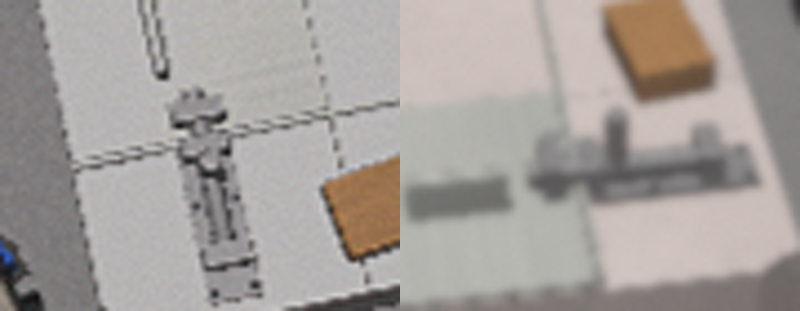

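The crop shows the rod through the keeper at (195,110) and the knob at (205,150) up against the front guide. At the start the knob's rear face was about 16 mm ahead of the rear guide rather than 8, so the bolt began roughly 8 mm shot. Those 8 mm plus the 32 mm I pushed reach the 40 mm stop, which held at 30 N. I'm handing it in.

```bash
python3 -c "
from cell import job; print(job.job_done())"
```

```text
the job is handed in; nothing more can be done
None
```

I handed the job in, and no verdict came back: by my measurements the caddy stands upright in the tray, the cover is shut, and the bolt is home through the keeper, stopped hard at 30 N.

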